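# Start the last clamp screw of a board fixture with the wing key

## Task

The circuit board on the inspection fixture is held by four wing screws; three are run down and one still stands proud. Take the wing key with the flat paddle handle from the tool stand, lower it upright and square over the proud screw until its jaws straddle the wings and rest on the clamp pad, and only then turn the screw about a sixth of a turn clockwise (seen from above). Let go and leave the key standing upright on the screw.

Things in the scene. Friction and masses are not known exactly. Their poses are not given: they have to be found in the camera images.
- key_grip (a point): Centre of the wing key's flat white paddle handle, 56 mm long (this point's x), 18 thick (y), 44 high; pinch it across y. z points up the key: 114 mm tall, 200 g, upright and loose in one pocket of a low grey stand 30 mm high (pocket floor at 6 mm; lift straight out). Point is 92 mm above the feet, on the axis. The other pocket, 90 mm away, holds a nut driver with a round waisted handle: not needed.
- key: Centre of the underside of the key's foot, 92 mm below the handle centre, same axes. The steel foot, 46 mm (x) by 29 mm (y), is two upright jaws with a slot between them, 17 mm wide, 44 mm deep, open below and at both ends and running along x: the screw's wings go into it lengthwise, with 5.5 mm play to each side or about 16 degrees each way, taken up before the screw turns.
- screw_top (a point): Top centre of the one dark steel wing screw standing proud, at a corner of the 200 mm square aluminium fixture plate. Wings 40 mm long (this point's x), 6 thick (y), 16 high, on 22 mm of bare 6 mm shank; z up. Top is 38 mm above the flat round steel pad, 60 mm wide, that the key's feet rest on. The other three corners, 124 mm apart, have the same pads with screws run down, 22 mm lower.
- screw (a joint): Turn of the proud screw in rad: 0 at the start, growing clockwise seen from above; a sixth of a turn is about 1.05. It turns stiffly (0.06 N m), stays where it is left and does not noticeably sink in so small a turn.
Not all that is in view belongs to the job. Leave any green or orange look-alike of the key alone.

How it is judged:
On the way, in this order (a step that is already met when the one before it is completed fails the run):
1. the key stands square over the proud screw, down on its pad, with the screw not yet turned (horizontal distance between key_grip and screw_top below 0.015 m and z of key_grip in the frame of screw_top between 0.044 and 0.062 m and angle between key_grip's own z axis and vertical below 0.175 rad and value of joint screw between -0.2 and 0.2 rad), for 0.2 s.
2. the screw is turned clockwise with the key square on it (horizontal distance between key_grip and screw_top below 0.015 m and z of key_grip in the frame of screw_top between 0.044 and 0.062 m and angle between key_grip's own z axis and vertical below 0.175 rad and value of joint screw above 0.55 rad), for 0.2 s.
At the end, for the whole second after the job is handed in: The screw is turned clockwise by between 32 and 91 degrees (0.55 to 1.6 rad), and the key stands on it at rest, let go: within 10 degrees of upright, handle centre within 15 mm of the screw's axis and 44 to 62 mm above the screw's top (all of step 2 and value of joint screw below 1.6 rad and linear speed of key below 0.03 m/s); the robot touches nothing.
It fails at once if the screw is turned with the key off its axis by more than 25 mm or leaning by more than 15 degrees ((value of joint screw above 0.2 rad or value of joint screw below -0.2 rad) and (velocity of joint screw above 0.4 rad/s or velocity of joint screw below -0.4 rad/s) and (horizontal distance between key_grip and screw_top above 0.025 m or angle between key_grip's own z axis and vertical above 0.262 rad)).
It also fails if it takes over 45 s, if anything falls off the work surface, if the arm or the gripper's body presses on something with over 40 N, if the wrist force passes 120 N, or if a joint passes its speed limit or range.

## Robot

A 7-joint arm with a two-finger parallel gripper is mounted at the origin on the work surface. World frame = base frame: x ahead of the robot, y to its left, z up, the work surface at z = 0. Lengths are in m, angles in rad, forces in N, time in s.
With the tool pointing down it reaches from about 0.425 to 0.825 m from the base axis. Payload 3.6 kg.
Tool frame: the origin (TCP) lies on the centre line of the jaws, within the pads' length; the fingertips stand 25 mm ahead of it and the grasp point (between the pads) lies 6 mm ahead of it; z points along the fingers, y is the line along which they close (so a half turn about z gives the same grasp; the last joint's range is limited). The gripper opens to 85 mm and grips with 20 to 120 N. Pads are 22 mm wide; open, the fingers measure 114 mm over their backs; the gripper's body (76 mm by 85 mm) begins 54 mm behind the grasp point. The pads swing forward as they close: fully open they stand 13 mm farther back than shut.
Start: joints at [-1.149, 0.615, -0.013, 1.423, 0.008, 1.103, -0.04], TCP at [0.281, 0.586, 0.256] pointing down, gripper open.
Joint ranges: [-3.12, 3.12], [-0.3, 2.06], [-1.34, 1.32], [0.26, 2.42], [-1.36, 4.5], [0.01, 1.98], [-2.84, 2.84]. Speed limits (rad/s): [2.79, 2.79, 3.14, 3.14, 3.14, 3.14, 3.14].

## Interface

Orientations are given as a unit quaternion [x, y, z, w].
In Python, from workcell import get_state, capture, close_job, cut_out gives the robot as it stands. The module is installed in compiled form; this text tells all that it offers.
- The arm moves only by the tool carry_out, never from a script. Its argument "series" is a list of rows, each an object with "jaw": the opening, from 0 (shut) to 1 (fully open); "offset": the shift along the tool's x, y, z in mm, a list of three; "roll": the turn about the tool's z in rad. A call has 1 to 12 rows; each row shifts and turns the commanded pose from where the row before left it, along the tool's axes as they then stand; what a row does not reach is not made up. A row lasts 1/8 s, in which the tool goes at most 62.5 mm and 10.7 degrees, less where a joint would pass 70% of its speed; a pose out of reach is approached as far as the arm can. A call is refused whole if a number of a shift passes 62.5 or a number of a turn 0.188, either way. A call with a gripper value outside its range is refused whole. The fingers move at their own pace and stop on an object; "newtons" is the grip in N (left out, the last holds). Time passes only in rows, so rows that do not move let the fingers close. It gives the time, the measured TCP pose, the force, the opening and the grip force at its end, in the units of the state.
- get_state(): the state, without advancing time (a new reading comes with each control period).
- capture(name): name is "side" or "top" or "wrist"; returns a dict with "image" (384x512x3 uint8, red, green, blue), "depth" (384x512 float32, m along the optical axis (not along the pixel's ray), 0 where there is no reading), "K" (3x3 intrinsics, pixels), "D" ([k1, k2, p1, p2, k3] as OpenCV has them; the pictures are not rectified), "view" (4x4, takes a point from world to camera coordinates). Camera axes: x right, y down, z forward; pixel columns grow to the right and rows downward; lengths in m; the calibration is good to about 2 mm. A picture is of the moment at which its call begins.
- close_job(): hands the job in; it is judged then, once.
Trained networks look in a picture, given as the dict that the camera call returned (one of the last four; its "shot" number tells which), for a name from the list of things; names that differ only in an ending like _2 or _b are one class to them, and where a whole thing is asked for, a point or a joint stands for the part that bears it (a point fixed in the world has none). Each returns a list of dicts, best first, with "p" (0 to 1); they miss things now and then, are a little off and sometimes report something else, mostly with a low value. They report only what shows in the picture. A call takes as long as a camera call. They do not tell look-alikes from the thing itself.
- cut_out(picture, query): "mask" (384x512 bool, what is visible of it) and "rect" ([left, top, right, bottom] in pixels, round what is visible of it).
The state is a dict: "time": time; "joint_pos": joint angles; "dq": joint speeds; "effort": joint torques, N m; "tcp_pos": TCP position; "orientation": TCP orientation; "force": force on the tool from outside, world axes, zero at the start; "moment": the same for the moment, N m; "opening": finger opening in m; "finger_force": force on a finger pad.
Only numpy, scipy, OpenCV 4.12 (cv2) and the standard library are available. Lean on these libraries where they do the work, as an engineer would, in place of code of your own. Each camera call takes 0.05 s, during which the arm holds its last target. There are 200 camera calls.

## Working session

There is one attempt and no reset: what is moved stays moved. The work goes in short steps, Python scripts to look and compute and a tool call to move; the robot and the scene stay as the last step left them, time stands still between calls to the robot, and variables do not carry over. Pictures are saved under pics/ and viewed, at most 10 in all, crops included, and the job is handed in when it is done.

Besides the shell and the picture viewer there is one more tool, called after ">>>" by a JSON object that holds its "name" and its "arguments", one argument or row to a line. carry_out: Moves the arm, as the interface text tells. Its arguments: {"type":"object","properties":{"series":{"type":"array"},"newtons":{"type":"number"}},"required":["series"]}

```bash
mkdir -p pics; cat > h.py <<'E'
import numpy as np, cv2
from workcell import *
from scipy.spatial.transform import Rotation as R
def pts(c, mask):
    v,u=np.nonzero(mask & (c['depth']>0)); z=c['depth'][v,u].astype(float)
    n=cv2.undistortPoints(np.stack([u,v],1).astype(float).reshape(-1,1,2),c['K'],c['D']).reshape(-1,2)
    P=np.c_[n*z[:,None],z]; T=np.linalg.inv(c['view'])
    return P@T[:3,:3].T+T[:3,3]
def proj(c,p):
    V=c['view']; r,_=cv2.Rodrigues(V[:3,:3]); return cv2.projectPoints(np.atleast_2d(p).astype(float),r,V[:3,3],c['K'],c['D'])[0].reshape(-1,2)
def save(c,n): cv2.imwrite(f'pics/{n}.png',c['image'][:,:,::-1])
E
python3 - <<'E'
from h import *
s=get_state(); print({k:np.round(v,3) for k,v in s.items()})
ims=[]
for n in ('side','top'):
    c=capture(n); ims.append(c['image'])
    for q in ('key_grip','key','screw_top'):
        for d in cut_out(c,q)[:4]:
            P=pts(c,d['mask']); print(n,q,round(d['p'],2),np.round(d['rect']),len(P),np.round(np.median(P,0),3) if len(P) else '',np.round(P.min(0),3),np.round(P.max(0),3))
    save(c,n)
E
```

```text
{'time': np.float64(0.0), 'joint_pos': array([-1.15 ,  0.616, -0.013,  1.425,  0.008,  1.103, -0.04 ]), 'dq': array([-0.002,  0.   , -0.   ,  0.002, -0.002, -0.001, -0.002]), 'effort': array([-0.0000e+00, -4.6920e+01,  2.5900e-01, -1.7104e+01,  1.0000e-02,
        1.0000e-02,  0.0000e+00]), 'tcp_pos': array([0.281, 0.585, 0.255]), 'orientation': array([ 0.222,  0.975, -0.001, -0.   ]), 'force': array([-0.099, -0.734, -0.255]), 'moment': array([-0.029, -0.04 , -0.013]), 'finger_force': np.float64(0.0), 'opening': np.float64(0.085)}
side key_grip 0.95 [260. 223. 293. 265.] 1169 [ 0.557 -0.194  0.088] [ 0.531 -0.206  0.006] [ 0.587 -0.174  0.124]
side key_grip 0.92 [316. 204. 354. 255.] 1220 [ 0.665 -0.175  0.075] [ 0.643 -0.195 -0.003] [ 0.722 -0.093  0.117]
side key_grip 0.67 [197. 216. 219. 270.] 822 [ 0.439 -0.177  0.076] [ 0.417 -0.195 -0.002] [ 0.454 -0.063  0.118]
side key_grip 0.65 [225. 168. 238. 218.] 540 [ 0.499 -0.076  0.097] [ 0.484 -0.089 -0.   ] [0.516 0.002 0.118]
side key 0.75 [260. 223. 292. 264.] 1156 [ 0.557 -0.194  0.088] [ 0.531 -0.202  0.012] [ 0.589 -0.167  0.124
[... 840 characters left out ...]
112] [ 0.425 -0.198 -0.001] [ 0.454 -0.137  0.118]
top key 0.79 [296. 234. 317. 244.] 272 [ 0.436 -0.164  0.111] [ 0.423 -0.201 -0.004] [ 0.459 -0.137  0.118]
top key 0.77 [256. 212. 276. 226.] 233 [ 0.494 -0.055  0.112] [ 0.485 -0.085 -0.002] [ 0.509 -0.031  0.118]
top key 0.74 [295. 139. 315. 162.] 269 [ 0.665 -0.166  0.11 ] [ 0.644 -0.2   -0.004] [ 0.724 -0.142  0.119]
top key 0.68 [304. 179. 320. 204.] 284 [ 0.556 -0.178  0.114] [ 0.531 -0.195  0.007] [ 0.585 -0.17   0.125]
top screw_top 0.65 [305. 181. 314. 206.] 296 [ 0.555 -0.179  0.113] [ 0.531 -0.209  0.006] [ 0.585 -0.17   0.125]
top screw_top 0.45 [151. 160. 156. 167.] 43 [0.64  0.244 0.058] [0.625 0.24  0.023] [0.659 0.249 0.064]
```

View pics/side.png

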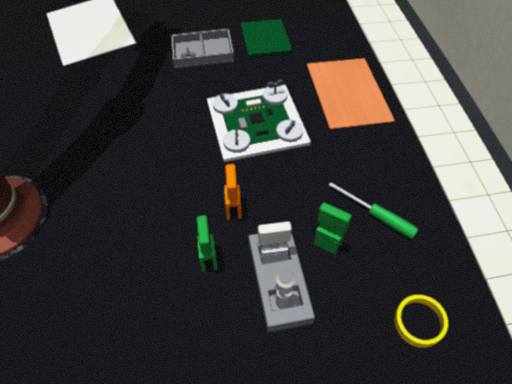

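View pics/top.png

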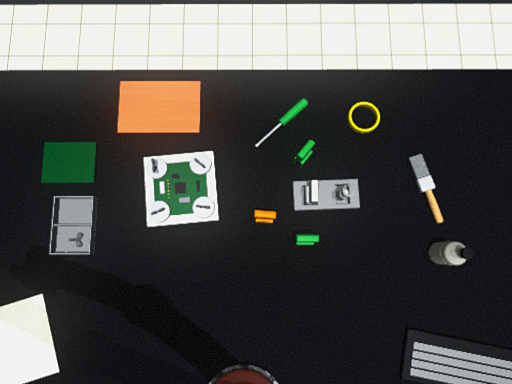

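The white key stands in the stand at top (311,190) and side (274,235). The other look-alikes are green or orange. The proud screw is at top (153,165) and side (275,87).

```bash
cat >> h.py <<'E'
def axis(P):
    r=cv2.minAreaRect((P[:,:2]*1000).astype(np.float32)); b=cv2.boxPoints(r)
    e=b[1]-b[0]; f=b[2]-b[1]; 
    if np.linalg.norm(f)>np.linalg.norm(e): e,f=f,e
    return np.round(r[0],1),np.round([np.linalg.norm(e),np.linalg.norm(f)],1),round(np.degrees(np.arctan2(e[1],e[0]))%180,1)
def toolmat(s): return R.from_quat(s['orientation']).as_matrix()
E
python3 - <<'E'
from h import *
c=capture('wrist'); s=get_state(); T=np.linalg.inv(c['view']); M=toolmat(s)
print('cam in tool',np.round(M.T@(T[:3,3]-s['tcp_pos']),3)); print(np.round(M.T@T[:3,:3],2)); print(np.round(M,3)); print(c['K'])
c=capture('top')
d=[d for d in cut_out(c,'key_grip') if abs(d['rect'][0]-303)<8 and d['rect'][3]<212][0]
P=pts(c,d['mask']); P=P[P[:,2]>.105]; print(len(P),axis(P),np.percentile(P[:,2],[10,50,90]))
d=[d for d in cut_out(c,'screw_top') if d['rect'][0]<200]
for e in d:
    P=pts(c,e['mask']); P=P[P[:,2]>.05]; print(len(P),axis(P),np.percentile(P[:,2],[10,50,90]))
M=toolmat(s)
for n,p in (('screw',(.64,.243)),('key',(.557,-.18))):
    print(n,np.round(M.T@(np.array([*p,.255])-s['tcp_pos'])*1000))
E
```

```text
cam in tool [ 0.074 -0.    -0.116]
[[-0.   -0.96 -0.29]
 [ 1.   -0.    0.  ]
 [-0.   -0.29  0.96]]
[[-0.901  0.433 -0.   ]
 [ 0.433  0.901 -0.   ]
 [ 0.    -0.    -1.   ]]
[[298.15267382   0.         257.13821351]
 [  0.         298.15267382 196.01909376]
 [  0.           0.           1.        ]]
159 (array([ 558.5, -185. ]), array([54.4, 18.4], dtype=float32), np.float32(179.3)) [0.11525662 0.1193248  0.12162249]
44 (array([640.6, 244.2]), array([37.1,  7.2], dtype=float32), np.float32(11.3)) [0.05286206 0.05812434 0.06392708]
screw [-472. -154.    1.]
key [-580. -571.    1.]
```

>>> {"name": "carry_out", "arguments": {
  "series": [
    {"jaw": 1, "offset": [-47, -15, 0], "roll": 0},
    {"jaw": 1, "offset": [-47, -15, 0], "roll": 0},
    {"jaw": 1, "offset": [-47, -15, 0], "roll": 0},
    {"jaw": 1, "offset": [-47, -15, 0], "roll": 0},
    {"jaw": 1, "offset": [-47, -15, 0], "roll": 0},
    {"jaw": 1, "offset": [-47, -15, 0], "roll": 0},
    {"jaw": 1, "offset": [-47, -15, 0], "roll": 0},
    {"jaw": 1, "offset": [-47, -15, 0], "roll": 0},
    {"jaw": 1, "offset": [-47, -15, 0], "roll": 0},
    {"jaw": 1, "offset": [-47, -15, 0], "roll": 0},
    {"jaw": 1, "offset": [0, 0, 0], "roll": 0},
    {"jaw": 1, "offset": [0, 0, 0], "roll": 0}
  ]
}}

```text
time: 2.1
tcp_pos: [0.6397, 0.2478, 0.2561]
orientation: [0.222, 0.975, 0.0, -0.001]
force: [-0.2, 1.2, 0.7]
opening: 0.0852
finger_force: 0.0
```

```bash
python3 - <<'E'
from h import *
c=capture('wrist'); s=get_state(); save(c,'w1'); print(np.round(s['joint_pos'],3),s['tcp_pos'])
for d in cut_out(c,'screw_top'):
    P=pts(c,d['mask']); print(round(d['p'],2),np.round(d['rect']),len(P))
    P=P[P[:,2]>.047]
    if len(P)>10: print(axis(P),np.percentile(P[:,2],[5,50,95]),len(P),np.mean(P,0))
M=toolmat(s); print(np.round(M.T@(np.array([.558,-.182,.255])-s['tcp_pos'])*1000))
E
```

```text
[-0.404  0.676  0.002  1.304 -0.003  1.163  0.725] [0.63914305 0.24886186 0.25622858]
0.71 [244. 160. 268. 192.] 226
(array([640.4, 245.8]), array([38. ,  5.9], dtype=float32), np.float32(8.9)) [0.05097232 0.0582776  0.06131473] 211 [0.64015363 0.24636994 0.05709986]
[-113. -424.    1.]
```

View pics/w1.png

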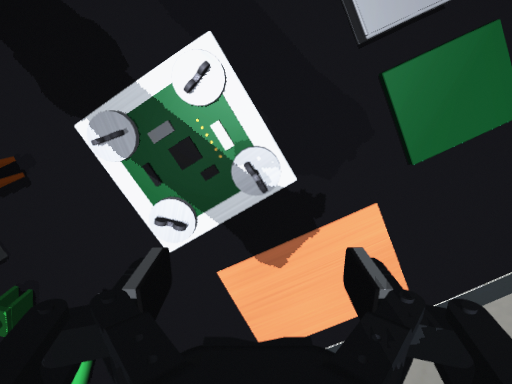

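The proud screw lies at (256,176) on the corner nearest the orange sheet, and its wings are at about 9–11° in world yaw. Next I'll check the neighbours' heights and go to the key.

>>> {"name": "carry_out", "arguments": {
  "series": [
    {"jaw": 1, "offset": [-14, -53, 0], "roll": 0},
    {"jaw": 1, "offset": [-14, -53, 0], "roll": 0},
    {"jaw": 1, "offset": [-14, -53, 0], "roll": 0},
    {"jaw": 1, "offset": [-14, -53, 0], "roll": 0},
    {"jaw": 1, "offset": [-14, -53, 0], "roll": 0},
    {"jaw": 1, "offset": [-14, -53, 0], "roll": 0},
    {"jaw": 1, "offset": [-14, -53, 0], "roll": 0},
    {"jaw": 1, "offset": [-14, -53, 0], "roll": 0},
    {"jaw": 1, "offset": [0, 0, 0], "roll": -0.145},
    {"jaw": 1, "offset": [0, 0, 0], "roll": -0.145},
    {"jaw": 1, "offset": [0, 0, 0], "roll": -0.145},
    {"jaw": 1, "offset": [0, 0, 0], "roll": 0}
  ]
}}

```text
time: 3.7
tcp_pos: [0.5578, -0.182, 0.2567]
orientation: [0.006, 1.0, 0.0, 0.0]
force: [-1.0, -0.2, -0.2]
opening: 0.0855
finger_force: 0.0
```

```bash
python3 - <<'E'
from h import *
c=capture('top')
P=pts(c,np.ones((384,512),bool)); 
P=P[(abs(P[:,0]-.6)<.15)&(abs(P[:,1]-.18)<.13)&(P[:,2]>.044)]; print('high pts',len(P),P.mean(0))
d=[e for e in cut_out(c,'screw_top') if e['rect'][2]<200]
c=capture('wrist'); s=get_state(); save(c,'w2'); print(np.round(s['joint_pos'],3),s['tcp_pos'])
for d in cut_out(c,'key_grip'):
    P=pts(c,d['mask']); print(round(d['p'],2),np.round(d['rect']),len(P),np.median(P,0))
    P=P[P[:,2]>.108]
    if len(P)>10: print(axis(P),np.percentile(P[:,2],[5,50,95]),len(P),np.mean(P,0))
    P=P[P[:,2]>.116]
    if len(P)>10: print(axis(P),len(P))
M=toolmat(s); print(np.round(M,3))
E
```

```text
high pts 50 [0.63134046 0.24296876 0.05628486]
[ 0.34   0.516 -0.096  1.613  0.056  1.015  1.785] [ 0.55768068 -0.18266334  0.2564768 ]
0.98 [339. 104. 428. 139.] 2027 [ 0.49845723 -0.06685948  0.11144226]
(array([499.4, -59.4]), array([55.6, 18.3], dtype=float32), np.float32(85.9)) [0.10956941 0.11229553 0.11372954] 1283 [ 0.49905454 -0.06024014  0.11212778]
0.86 [242. 151. 270. 221.] 1606 [ 0.55213564 -0.18411798  0.11782645]
(array([ 557.8, -184.1]), array([54.4, 17.3], dtype=float32), np.float32(178.9)) [0.11552685 0.11835337 0.1196084 ] 1163 [ 0.55599391 -0.18418718  0.11807005]
(array([ 557.9, -184.1]), array([54.2, 17.1], dtype=float32), np.float32(178.6)) 1076
0.7 [244.  33. 311.  79.] 2506 [ 0.4435169  -0.16514214  0.11136785]
(array([ 438.1, -164.7]), array([55.6, 17.6], dtype=float32), np.float32(89.1)) [0.10956331 0.11226865 0.1136603 ] 1583 [ 0.438472   -0.16515229  0.11208912]
0.64 [251. 231. 296. 317.] 2609 [ 0.66057339 -0.16847358  0.0843015 ]
(array([ 668.6, -166.5]), array([55.5, 17.6], dtype=float32), np.float32(141.3)) [0.10906395 0.11225548 0.11349698] 779 [ 0.66679869 -0.1667459   0.11192303]
[[-1.     0.013  0.   ]
 [ 0.013  1.     0.   ]
 [-0.     0.    -1.   ]]
```

View pics/w2.png

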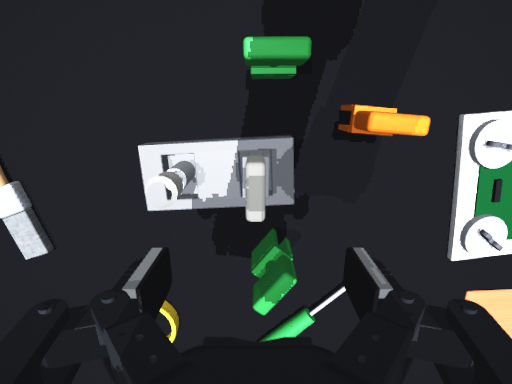

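The white key is at (256,186) between the jaws, with its stand clear below. The heights agree: top is 0.119 m. I'll descend and grip.

>>> {"name": "carry_out", "arguments": {
  "newtons": 60,
  "series": [
    {"jaw": 1, "offset": [0, -1.4, 38], "roll": 0.008},
    {"jaw": 1, "offset": [0, 0, 38], "roll": 0},
    {"jaw": 1, "offset": [0, 0, 38], "roll": 0},
    {"jaw": 1, "offset": [0, 0, 38], "roll": 0},
    {"jaw": 1, "offset": [0, 0, 0], "roll": 0},
    {"jaw": 0, "offset": [0, 0, 0], "roll": 0},
    {"jaw": 0, "offset": [0, 0, 0], "roll": 0},
    {"jaw": 0, "offset": [0, 0, 0], "roll": 0},
    {"jaw": 0, "offset": [0, 0, 0], "roll": 0},
    {"jaw": 0, "offset": [0, 0, 0], "roll": 0},
    {"jaw": 0, "offset": [0, 0, 0], "roll": 0}
  ]
}}

```text
time: 5.28
tcp_pos: [0.5581, -0.1849, 0.1053]
orientation: [0.01, 1.0, -0.0, 0.001]
force: [-0.0, 1.3, 6.7]
opening: 0.0178
finger_force: 59.0
```

>>> {"name": "carry_out", "arguments": {
  "series": [
    {"jaw": 0, "offset": [0, 0, -15], "roll": 0},
    {"jaw": 0, "offset": [0, 0, -30], "roll": 0},
    {"jaw": 0, "offset": [0, 0, -35], "roll": 0},
    {"jaw": 0, "offset": [0, 0, -35], "roll": 0},
    {"jaw": 0, "offset": [0, 0, -35], "roll": 0},
    {"jaw": 0, "offset": [0, 0, 0], "roll": 0}
  ]
}}

```text
time: 6.02
tcp_pos: [0.5589, -0.1854, 0.2575]
orientation: [0.01, 1.0, -0.001, 0.003]
force: [-0.7, -0.3, -2.4]
opening: 0.0177
finger_force: 59.0
```

```bash
cat > look.py <<'E'
from h import *
import sys
s=get_state(); print(np.round(s['joint_pos'],3),s['tcp_pos'],s['force'],s['opening'])
M=toolmat(s); print('tool y az',np.degrees(np.arctan2(M[1,1],M[0,1])))
zc=s['tcp_pos'][2]
for n in ('wrist','side','top'):
    c=capture(n); save(c,sys.argv[1]+n)
    for d in cut_out(c,'key_grip')[:5]:
        P=pts(c,d['mask'])
        P=P[np.linalg.norm(P[:,:2]-s['tcp_pos'][:2],axis=1)<.035]
        if len(P)<150: continue
        t=np.percentile(P[:,2],97); H=P[(P[:,2]>t-.006)]
        print(n,round(d['p'],2),len(P),'z',np.percentile(P[:,2],[1,99]),axis(H),len(H))
print('tool delta to screw mm',np.round(M.T@(np.array([.6404,.2458,s['tcp_pos'][2]])-s['tcp_pos'])*1000,1))
E
python3 look.py l1
```

```text
[ 0.343  0.515 -0.095  1.611  0.056  1.011  1.781] [ 0.55888817 -0.18538402  0.25753615] [-0.69494649 -0.28992827 -2.37353237] 0.017725305814782863
tool y az 88.79849198178793
wrist 0.78 6885 z [0.15828426 0.27189876] (array([ 556.4, -185.6]), array([52. , 18.1], dtype=float32), np.float32(178.3)) 4707
side 0.84 1262 z [0.15620126 0.27073874] (array([ 557. , -193.8]), array([55.5, 28.2], dtype=float32), np.float32(176.8)) 168
top 0.5 163 z [0.15504044 0.26909759] (array([ 537.8, -181.4]), array([15.6, 10. ], dtype=float32), np.float32(2.1)) 35
tool delta to screw mm [-7.250e+01  4.328e+02 -4.000e-01]
```

View pics/l1side.png

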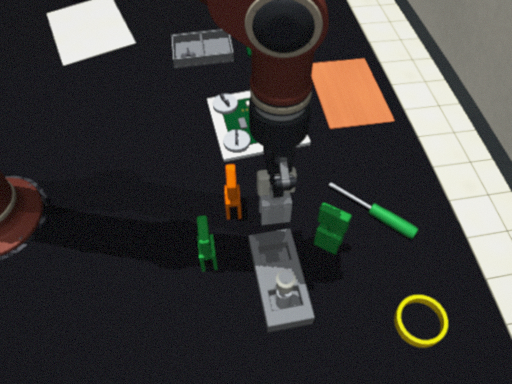

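The key hangs upright in the gripper at side (274,197), clear of the stand. Next I'll carry it to the screw.

>>> {"name": "carry_out", "arguments": {
  "series": [
    {"jaw": 0, "offset": [-4, 20, 0], "roll": 0},
    {"jaw": 0, "offset": [-7, 45, 0], "roll": 0},
    {"jaw": 0, "offset": [-8, 51, 0], "roll": 0},
    {"jaw": 0, "offset": [-9, 51, 0], "roll": 0},
    {"jaw": 0, "offset": [-9, 51, 0], "roll": 0},
    {"jaw": 0, "offset": [-9, 51, 0], "roll": 0},
    {"jaw": 0, "offset": [-8, 51, 0], "roll": 0},
    {"jaw": 0, "offset": [-8, 51, 0], "roll": 0},
    {"jaw": 0, "offset": [-7, 42, 0], "roll": 0},
    {"jaw": 0, "offset": [-4, 20, 0], "roll": -0.098},
    {"jaw": 0, "offset": [0, 0, 0], "roll": -0.098},
    {"jaw": 0, "offset": [0, 0, 0], "roll": 0}
  ]
}}

```text
time: 7.82
tcp_pos: [0.6385, 0.2484, 0.2535]
orientation: [-0.088, 0.996, 0.0, -0.001]
force: [0.5, -0.1, -1.7]
opening: 0.0173
finger_force: 58.9
```

```bash
cat >> look.py <<'E'
c=capture('side')
for d in cut_out(c,'screw_top')[:4]:
    P=pts(c,d['mask']); P=P[(np.linalg.norm(P[:,:2]-[.64,.245],axis=1)<.03)&(P[:,2]>.046)&(P[:,2]<.07)]
    if len(P)>20: print('screw',d['p'],axis(P),len(P))
E
python3 look.py l2
python3 - <<'E'
import cv2
a=cv2.imread('pics/l2side.png')[20:150,180:360]; b=cv2.imread('pics/l2wrist.png')
a=cv2.resize(a,(400,290)); b=cv2.resize(b,(387,290)); cv2.imwrite('pics/l2c.png',cv2.hconcat([a,b]))
E
```

```text
[-0.318  0.681 -0.161  1.306  0.109  1.164  1.26 ] [0.63845402 0.24844417 0.25345889] [ 0.53652268 -0.09198021 -1.69751287] 0.017347434433379365
tool y az 100.1055606630436
wrist 0.88 6725 z [0.16385439 0.26775702] (array([636.2, 247.7]), array([52., 18.], dtype=float32), np.float32(9.8)) 4670
side 0.82 852 z [0.15754028 0.26911126] (array([621.7, 240.3]), array([17.3, 15.2], dtype=float32), np.float32(117.1)) 55
top 0.85 340 z [0.15739783 0.27146057] (array([624. , 241.8]), array([22.7, 17.6], dtype=float32), np.float32(10.9)) 82
tool delta to screw mm [-1.5 -2.9 -0. ]
screw 0.43 (array([640.7, 242.3]), array([38.4,  7.6], dtype=float32), np.float32(11.3)) 76
```

View pics/l2c.png

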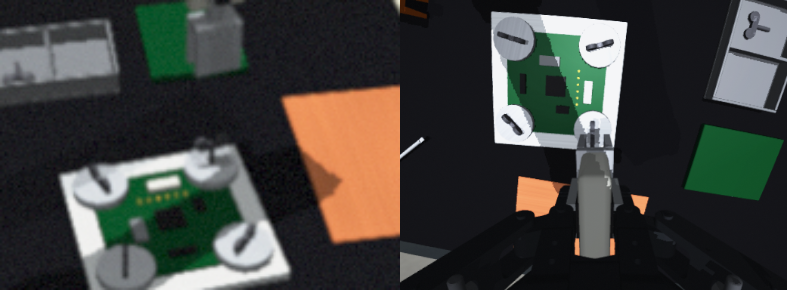

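The key's foot is above the proud screw; its wing tip shows just ahead of the foot in the wrist view, at about (593,130) in the composite. I'll shift slightly and go down part way.

>>> {"name": "carry_out", "arguments": {
  "series": [
    {"jaw": 0, "offset": [-2.4, -3.5, 10], "roll": 0},
    {"jaw": 0, "offset": [0, 0, 25], "roll": 0},
    {"jaw": 0, "offset": [0, 0, 25], "roll": 0},
    {"jaw": 0, "offset": [0, 0, 20], "roll": 0},
    {"jaw": 0, "offset": [0, 0, 0], "roll": 0},
    {"jaw": 0, "offset": [0, 0, 0], "roll": 0}
  ]
}}

```text
time: 8.98
tcp_pos: [0.643, 0.2435, 0.1749]
orientation: [-0.087, 0.996, 0.0, 0.001]
force: [0.1, 0.3, -1.4]
opening: 0.0172
finger_force: 58.9
```

```bash
cat > l3.py <<'E'
from h import *
import sys
s=get_state(); print(s['tcp_pos'],s['force']); ims=[]
for n in ('wrist','side'):
    c=capture(n); im=c['image'].copy()
    S=np.array([.6405,.2447,.060]); a=np.radians(10.4); w=np.array([np.cos(a),np.sin(a),0])*.02
    if n=='wrist':
        t=im[90:250,160:360]
    else: t=im[60:110,245:305]
    ims.append(cv2.resize(t,(400,320)))
    for d in cut_out(c,'key')[:4]:
        P=pts(c,d['mask']); m=np.linalg.norm(P[:,:2]-s['tcp_pos'][:2],axis=1)<.04; P=P[m]
        if len(P)<100: continue
        F=P[(P[:,2]<s['tcp_pos'][2]-.06)]
        print(n,d['p'],len(P),'foot',len(F), axis(F) if len(F)>10 else '',np.percentile(F[:,2],[2,98]) if len(F)>10 else '')
    for d in cut_out(c,'screw_top')[:3]:
        P=pts(c,d['mask']);P=P[(np.linalg.norm(P[:,:2]-[.64,.245],axis=1)<.03)&(P[:,2]>.046)&(P[:,2]<.07)]
        if len(P)>10: print(n,'screw',d['p'],d['rect'],axis(P),len(P))
cv2.imwrite(f'pics/{sys.argv[1]}.png',cv2.hconcat(ims)[:,:,::-1])
E
python3 l3.py l3
```

```text
[0.64303001 0.24347355 0.17487368] [ 0.08309475  0.26287628 -1.37836373]
wrist 0.61 6818 foot 328 (array([641.8, 250.2]), array([52.7, 47.8], dtype=float32), np.float32(84.3)) [0.02167088 0.11442563]
wrist screw 0.43 [256.5, 169.9, 265.1, 190.6] (array([630.2, 244.2]), array([18.9,  5. ], dtype=float32), np.float32(10.3)) 150
side 0.96 811 foot 313 (array([644.6, 242.2]), array([48.1, 34.2], dtype=float32), np.float32(10.0)) [0.07603038 0.1139967 ]
side screw 0.44 [263.6, 82.7, 280.7, 93.2] (array([639.6, 243.8]), array([36.5, 10.6], dtype=float32), np.float32(7.7)) 74
```

View pics/l3.png

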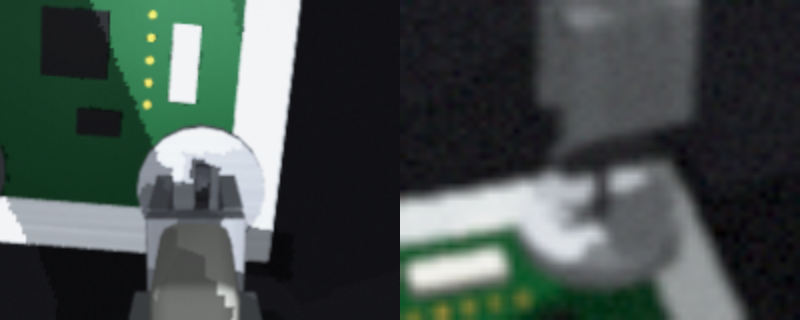

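The jaws straddle the wing from above (wing at (203,170), slot around it, key about 2–3 mm left of centre). I'll recentre and lower with force checks.

>>> {"name": "carry_out", "arguments": {
  "series": [
    {"jaw": 0, "offset": [1.1, 2.5, 0], "roll": 0},
    {"jaw": 0, "offset": [0, 0, 5], "roll": 0},
    {"jaw": 0, "offset": [0, 0, 8], "roll": 0},
    {"jaw": 0, "offset": [0, 0, 8], "roll": 0},
    {"jaw": 0, "offset": [0, 0, 0], "roll": 0}
  ]
}}

```text
time: 9.9
tcp_pos: [0.6403, 0.2453, 0.1518]
orientation: [-0.087, 0.996, -0.0, -0.001]
force: [1.1, -0.3, -2.5]
opening: 0.0172
finger_force: 58.9
```

```bash
python3 - <<'E'
from h import *
for n in ('wrist','top'):
    c=capture(n); P=pts(c,np.ones((384,512),bool)); r=np.linalg.norm(P[:,:2]-[.6405,.2455],axis=1)
    Q=P[(r<.029)&(P[:,2]<.035)&(P[:,2]>.01)]; print(n,len(Q),np.percentile(Q[:,2],[10,50,90]))
s=get_state(); print(s['force'],s['moment'])
E
```

```text
wrist 1497 [0.02193339 0.02280646 0.02361896]
top 172 [0.02169642 0.02425549 0.02684197]
[-0.03017276 -0.18978424 -1.77352444] [ 0.01087873  0.00695751 -0.00706483]
```

>>> {"name": "carry_out", "arguments": {
  "series": [
    {"jaw": 0, "offset": [0, 0, 8], "roll": 0},
    {"jaw": 0, "offset": [0, 0, 8], "roll": 0},
    {"jaw": 0, "offset": [0, 0, 7], "roll": 0},
    {"jaw": 0, "offset": [0, 0, 4], "roll": 0},
    {"jaw": 0, "offset": [0, 0, 0], "roll": 0}
  ]
}}

```text
time: 10.62
tcp_pos: [0.6407, 0.2457, 0.1258]
orientation: [-0.088, 0.996, -0.0, -0.0]
force: [0.3, 0.3, -1.8]
opening: 0.0174
finger_force: 58.9
```

>>> {"name": "carry_out", "arguments": {
  "series": [
    {"jaw": 0, "offset": [0, 0, 1.5], "roll": 0},
    {"jaw": 0, "offset": [0, 0, 0], "roll": 0},
    {"jaw": 0, "offset": [0, 0, 0], "roll": 0}
  ]
}}

```text
time: 11.0
tcp_pos: [0.641, 0.2458, 0.125]
orientation: [-0.088, 0.996, 0.0, 0.0]
force: [-0.1, 0.1, -1.2]
opening: 0.0174
finger_force: 58.9
```

>>> {"name": "carry_out", "arguments": {
  "series": [
    {"jaw": 0, "offset": [0, 0, 1], "roll": 0},
    {"jaw": 0, "offset": [0, 0, 0.5], "roll": 0},
    {"jaw": 0, "offset": [0, 0, 0], "roll": 0}
  ]
}}

```text
time: 11.38
tcp_pos: [0.6409, 0.2457, 0.1235]
orientation: [-0.088, 0.996, -0.0, 0.0]
force: [0.3, -0.8, -0.5]
opening: 0.0175
finger_force: 59.2
```

>>> {"name": "carry_out", "arguments": {
  "series": [
    {"jaw": 0, "offset": [0, 0, 1], "roll": 0},
    {"jaw": 0, "offset": [0, 0, 0], "roll": 0}
  ]
}}

```text
time: 11.62
tcp_pos: [0.641, 0.2458, 0.1234]
orientation: [-0.088, 0.996, 0.0, 0.0]
force: [-1.8, -1.2, 5.8]
opening: 0.0175
finger_force: 59.9
```

Down on the pad (about 7 N). I'll hold, then turn clockwise.

>>> {"name": "carry_out", "arguments": {
  "series": [
    {"jaw": 0, "offset": [0, 0, 0], "roll": 0},
    {"jaw": 0, "offset": [0, 0, 0], "roll": 0},
    {"jaw": 0, "offset": [0, 0, 0], "roll": 0.1},
    {"jaw": 0, "offset": [0, 0, 0], "roll": 0.1},
    {"jaw": 0, "offset": [0, 0, 0], "roll": 0.1},
    {"jaw": 0, "offset": [0, 0, 0], "roll": 0.1},
    {"jaw": 0, "offset": [0, 0, 0], "roll": 0.1},
    {"jaw": 0, "offset": [0, 0, 0], "roll": 0.1},
    {"jaw": 0, "offset": [0, 0, 0], "roll": 0}
  ]
}}

```text
time: 12.75
tcp_pos: [0.6425, 0.2446, 0.1234]
orientation: [0.211, 0.978, -0.0, 0.002]
force: [0.6, -2.3, 4.8]
opening: 0.0172
finger_force: 59.8
```

```bash
python3 - <<'E'
from h import *
s=get_state(); print(s['force'],s['moment'],s['joint_pos'])
E
python3 l3.py l4
```

```text
[ 0.64230286 -2.27905324  4.77387641] [-0.69811326 -0.08227893 -0.00174897] [-0.40716879  0.8038659   0.01938643  1.44424978 -0.01438935  0.8908219
  0.76180728]
[0.64246631 0.24462806 0.12338025] [ 0.64230286 -2.27905324  4.77387641]
wrist 0.78 6716 foot 309 (array([629.9, 240.4]), array([51.2, 24.7], dtype=float32), np.float32(109.2)) [0.02359599 0.06293368]
wrist screw 0.73 [232.6, 177.6, 281.0, 340.6] (array([624.3, 252.9]), array([28.2,  4.8], dtype=float32), np.float32(65.8)) 226
side 0.69 745 foot 273 (array([640.8, 239.2]), array([53.6, 33.1], dtype=float32), np.float32(162.6)) [0.02376572 0.0626649 ]
side screw 0.15 [266.3, 54.6, 291.4, 98.8] (array([644.7, 231.2]), array([52.4, 23.7], dtype=float32), np.float32(5.0)) 159
```

>>> {"name": "carry_out", "arguments": {
  "series": [
    {"jaw": 0, "offset": [0, 0, 0], "roll": 0.1},
    {"jaw": 0, "offset": [0, 0, 0], "roll": 0.1},
    {"jaw": 0, "offset": [0, 0, 0], "roll": 0.1},
    {"jaw": 0, "offset": [0, 0, 0], "roll": 0.1},
    {"jaw": 0, "offset": [0, 0, 0], "roll": 0.1},
    {"jaw": 0, "offset": [0, 0, 0], "roll": 0.1},
    {"jaw": 0, "offset": [0, 0, 0], "roll": 0.1},
    {"jaw": 0, "offset": [0, 0, 0], "roll": 0},
    {"jaw": 0, "offset": [0, 0, 0], "roll": 0},
    {"jaw": 0, "offset": [0, 0, 0], "roll": 0}
  ]
}}

```text
time: 14.3
tcp_pos: [0.6412, 0.2439, 0.1234]
orientation: [0.533, 0.846, -0.001, 0.001]
force: [-1.6, -3.2, 7.8]
opening: 0.0174
finger_force: 60.2
```

```bash
python3 - <<'E'
from h import *
s=get_state(); print(s['force'],s['moment'],s['joint_pos'])
M=toolmat(s); print('key x az',np.degrees(np.arctan2(M[1,1],M[0,1]))-90)
E
python3 l3.py l5
```

```text
[-1.5588218  -3.15818286  7.76882168] [-0.93004371  0.59525623 -0.0364589 ] [-0.50883417  0.81194322  0.21047156  1.44981517 -0.19195629  0.90084473
  0.20397643]
key x az -64.40993538380769
[0.64116001 0.24386206 0.12337799] [-1.5588218  -3.15818286  7.76882168]
wrist 0.67 6631 foot 301 (array([636.7, 259.2]), array([34.2, 15.3], dtype=float32), np.float32(19.8)) [0.02265885 0.0628144 ]
side 0.69 657 foot 240 (array([642.1, 239.7]), array([46.9, 30.6], dtype=float32), np.float32(116.3)) [0.02543299 0.06185406]
```

View pics/l5.png

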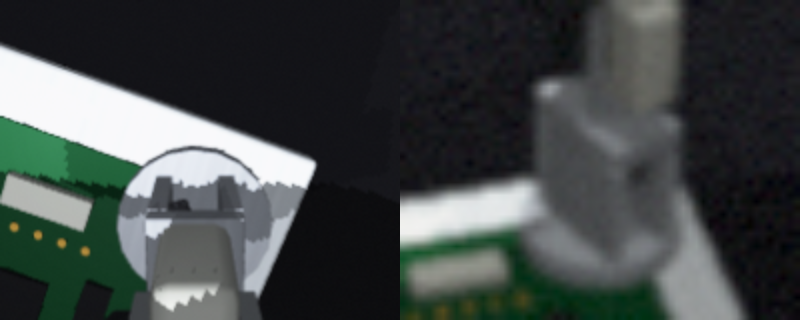

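The key stands flat and square on the pad, with its foot at (610,180) in the side crop. It has turned 74°, so the screw has turned about 1.0 rad. I'll relieve the load, release and rise.

>>> {"name": "carry_out", "arguments": {
  "series": [
    {"jaw": 0, "offset": [0, 0, -0.7], "roll": -0.06},
    {"jaw": 0, "offset": [0, 0, 0], "roll": 0},
    {"jaw": 0, "offset": [0, 0, 0], "roll": 0}
  ]
}}

```text
time: 14.98
tcp_pos: [0.6413, 0.2452, 0.1234]
orientation: [0.508, 0.862, -0.0, 0.0]
force: [-1.1, -2.0, 5.4]
opening: 0.0175
finger_force: 59.8
```

>>> {"name": "carry_out", "arguments": {
  "series": [
    {"jaw": 0.35, "offset": [0, 0, 0], "roll": 0},
    {"jaw": 0.6, "offset": [0, 0, 0], "roll": 0},
    {"jaw": 0.8, "offset": [0, 0, 0], "roll": 0},
    {"jaw": 1, "offset": [0, 0, 0], "roll": 0},
    {"jaw": 1, "offset": [0, 0, 0], "roll": 0},
    {"jaw": 1, "offset": [0, 0, 0], "roll": 0}
  ]
}}

```text
time: 15.72
tcp_pos: [0.6409, 0.2458, 0.123]
orientation: [0.508, 0.862, 0.0, -0.0]
force: [0.8, -0.2, -0.2]
opening: 0.0853
finger_force: 0.0
```

>>> {"name": "carry_out", "arguments": {
  "series": [
    {"jaw": 1, "offset": [0, 0, -10], "roll": 0},
    {"jaw": 1, "offset": [0, 0, -25], "roll": 0},
    {"jaw": 1, "offset": [0, 0, -40], "roll": 0},
    {"jaw": 1, "offset": [0, 0, -40], "roll": 0},
    {"jaw": 1, "offset": [0, 0, -20], "roll": 0},
    {"jaw": 1, "offset": [0, 0, 0], "roll": 0},
    {"jaw": 1, "offset": [0, 0, 0], "roll": 0}
  ]
}}

```text
time: 16.6
tcp_pos: [0.6403, 0.2455, 0.257]
orientation: [0.508, 0.862, -0.001, -0.001]
force: [-0.3, 0.2, -1.0]
opening: 0.0855
finger_force: 0.0
```

```bash
python3 - <<'E'
from h import *
s=get_state(); print(s['time'],s['tcp_pos'],s['force'],s['opening'])
for n in ('wrist','side','top'):
    c=capture(n); save(c,'f'+n)
    for d in cut_out(c,'key_grip'):
        P=pts(c,d['mask']); P=P[np.linalg.norm(P[:,:2]-[.6405,.245],axis=1)<.05]
        if len(P)<60: continue
        H=P[P[:,2]>np.percentile(P[:,2],97)-.006]; print(n,round(d['p'],2),axis(H),np.percentile(P[:,2],[2,98]))
E
```

```text
16.6 [0.6402768  0.24554679 0.25702582] [-0.31856879  0.21916783 -0.96162095] 0.08550530900121985
wrist 0.55 (array([641.1, 246.2]), array([52.7, 17.5], dtype=float32), np.float32(119.7)) [0.04374913 0.13776951]
side 0.75 (array([642.3, 241.6]), array([53.6, 15.8], dtype=float32), np.float32(119.5)) [0.0324538  0.13979371]
top 0.66 (array([629.3, 231.9]), array([53.7, 33.4], dtype=float32), np.float32(7.5)) [0.03377799 0.14044981]
```

View pics/fwrist.png

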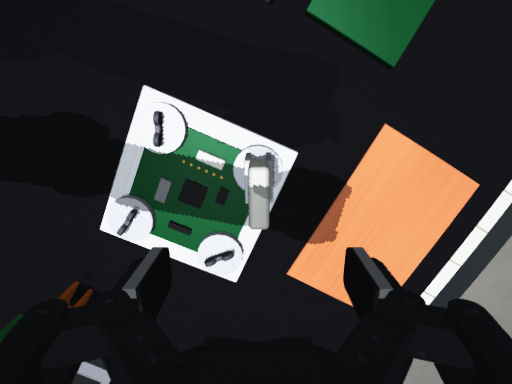

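The key stands alone and upright at (258,195), centred on the screw, with its top at 0.138 m as expected. The gripper is clear, so I'm handing in.

```bash
python3 -c "
from workcell import close_job
print(close_job())"
```

```text
the job is handed in; nothing more can be done
None
```

The job is handed in, with no verdict returned: the wing key stands upright and released on the proud screw, which I estimate has turned about 1.0 rad clockwise, from a measured 1.3 rad key turn less about 0.28 rad of slot play.

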